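# Stand the axle stub and hold the snap ring open at its groove

### The arm

A 7-joint arm with a two-finger parallel gripper is mounted at the origin on a cart in front of the work surface, level with it; the furniture and walls round the work are solid. World frame = base frame: x ahead of the robot, y to its left, z up, the work surface at z = 0. Lengths are in mm, angles in rad, forces in N, time in s.
With the tool pointing down it reaches from about 375 to 925 mm from the base axis. Payload 3.1 kg.
Tool frame: the origin (TCP) lies between the finger pads; the fingertips stand 14 mm ahead of it and the grasp point (between the pads) lies 5 mm behind it (bot.tcp_to_tips is the distance from the TCP to the fingertips, in mm); z points along the fingers, y is the line along which they close (so a half turn about z gives the same grasp; the last joint's range is limited). The gripper opens to 85 mm and grips with 20 to 120 N. Pads are 22 mm wide; open, the fingers measure 114 mm over their backs; the gripper's body (76 mm by 85 mm) begins 54 mm behind the grasp point. The pads swing forward as they close: fully open they stand 13 mm farther back than shut.
Start: joints at [-0.098, 0.383, 0.044, 1.598, -0.018, 1.161, -0.05], TCP at [650.002, 0.022, 245.269] pointing down, gripper open.
Joint ranges: [-2.61, 2.61], [-0.41, 2.15], [-1.48, 1.57], [0, 2.5], [-1.57, 4.71], [0.05, 1.97], [-2.85, 2.85]. Speed limits (rad/s): [2.79, 2.79, 3.14, 3.14, 3.14, 3.14, 3.14].

### API

Orientations are given as a rotation vector (axis times angle).
In Python, from workcell import bot gives the robot as it stands. The module is installed in compiled form; this text tells all that it offers.
- The arm moves only by the tool move_arm, never from a script. Its argument "motion" is a list of rows, each a list of 2 entries, a list of its own where there are three numbers: the shift along the tool's x, y, z in m, then the turn about the tool's z in degrees. In form: [[[tx, ty, tz], roll], ...]. A call has 1 to 20 rows; each row shifts and turns the commanded pose from where the row before left it, along the tool's axes as they then stand; what a row does not reach is not made up. A row lasts 1/10 s, in which the tool goes at most 50 mm and 8.59 degrees, less where a joint would pass 70% of its speed; a pose out of reach is approached as far as the arm can. A call is refused whole if a number of a shift passes 0.05 or a number of a turn 8.59, either way. A call with a gripper value outside its range is refused whole. "claw" is the finger opening in m, from 0 to 0.0854, set as the call begins (left out, the last holds). The fingers move at their own pace and stop on an object; the grip force is fixed at half the most. Time passes only in rows, so rows that do not move let the fingers close. It gives the time, the measured TCP pose, the force, the opening and the grip force at its end, in the units of the state.
- bot.get_state(): the state, without advancing time (a new reading comes with each control period).
- bot.get_image(name): name is "scene" or "side" or "wrist"; returns the picture (420x560x3 uint8, red, green, blue); there is no depth.
- bot.camera_info(name): a dict with "mtx" (3x3 intrinsics, pixels), "k1" (the pictures are not rectified: a ray, as slopes to the right and down, at radius r is drawn at 1 + k1 r^2 times it, then the intrinsics apply), "rvec" (rotation vector, rad) and "tvec" (3), from world to camera coordinates, as OpenCV has them; the wrist camera has in their place "hand_eye" (4x4, takes a point from camera to tool coordinates, whose origin is the TCP and whose axes are the flange's). Camera axes: x right, y down, z forward; pixel columns grow to the right and rows downward; lengths in mm; the calibration is good to about 2 mm. A picture is of the moment at which its call begins: read the wrist's pose just before it. camera_info takes no time and is no camera call.
- bot.hand_in(): hands the job in; it is judged then, once.
The state is a dict: "time_s": time; "joint_pos": joint angles; "qvel": joint speeds; "joint_efforts": joint torques, N m; "eef_pos": TCP position; "eef_rot": TCP orientation; "wrist_force": force on the tool from outside, world axes, zero at the start; "moment": the same for the moment, N m; "grip_width": opening from 0.0 (shut) to 1.0 (fully open); "grip_force": force on a finger pad.
Only numpy, scipy, OpenCV 4.12 (cv2) and the standard library are available. Lean on these libraries where they do the work, as an engineer would, in place of code of your own. Each camera call takes 0.05 s, during which the arm holds its last target. There are 200 camera calls.

### The job

Take the steel axle stub out of its wooden rack, stand it fully home in the bore of the blue bearing block and let go of it. Then take the red-handled pliers by their handles out of their stand, squeezing the handles right in so that the snap ring on their tips spreads, and slide the ring, kept spread, from above the axle down over it until it is level with the groove, without leaning on the axle. Finish there, still holding the pliers upright and squeezed with the ring open at the groove, and leave the other things on the bench alone.

Things in the scene. Friction and masses are not known exactly. Their poses are not given: they have to be found in the camera images.
- axle_mid (a point): Half-way up the steel axle stub, a round bar 20 mm in diameter and 85 mm tall, 0.1 to 0.2 kg, standing upright (z up the bar); 42.5 mm above its foot. Both ends have a 2.5 mm chamfer. It starts in the wooden rack; grip it from above. The plain bar from 40 to 64 mm above the foot is below the groove and stays clear of the block once home.
- axle_groove (a point): Centre of the groove in the axle stub, on its axis, 70 mm above its foot (27.5 mm above axle_mid) and 15 mm below its top. The groove is a dark band 8 mm wide and 17 mm in diameter.
- axle: The same axle stub; origin at the centre of its foot, z axis up the bar.
- rack: Wooden rack block, fixed, 60 x 60 x 20 mm, origin under its centre; the axle stub starts in its 22 mm hole, 15 mm deep (foot 5 mm above the bench, 65 mm standing free). Lift 15 mm or more straight up to free it.
- bore_mouth (a point): Centre of the mouth of the bore in the blue bearing block, in its top face, 40 mm above the bench; z up. The bore is 22 mm in diameter, 30 mm deep with a flat floor, chamfered 3 mm at the mouth. An axle stub fully home has its foot 30 mm below this point, axle_mid 12.5 mm, groove 40 mm and top 55 mm above it.
- block: The blue bearing block, fixed to the bench: 70 x 60 mm and 40 mm tall, with bolted ears 18 mm tall that make it 118 mm long in its x; origin at the centre of its underside.
- pliers_grip (a point): Midway between the two red handles of the upright pliers, at the height to grip, at first 121 mm above the bench. Squeeze the handles together along y; z up the pliers; x towards the ring. Each handle is 14 mm wide (x), 10 mm thick (y), from 40 mm below to 18 mm above this point. Over their outsides here they are about 53 mm apart at rest (leaning 0.2 rad outwards), 30 mm and parallel when squeezed.
- ring_mid (a point): Where the axle's axis should pass when the spread ring is on it, in the ring's mid plane; fixed to the pliers, 106 mm below pliers_grip and 20 mm along its +x; z up. The dark ring is 3 mm thick, wall 4 mm, its back 12 mm from here along +x. At rest it is 17 mm wide inside and cannot pass the axle; fully spread it clears it by about 2 mm all round. Pins reach 4 mm below it near the pliers.
- pliers: The pliers with their ring, 0.25 kg; origin under the middle of the cross bar (20 x 72 x 8 mm, long in y), 66 mm below pliers_grip and 40 mm above the ring; z up, x towards the ring.
- stand: Grey stand of the pliers, fixed, 90 x 90 mm, 62 mm tall, origin under its centre. The pliers' cross bar rests in two open cradles on posts (48 mm apart), its underside 55 mm above the bench, between walls 7 mm high. Lift straight up: 15 mm frees the bar, 60 mm brings the ring clear of the posts.
- lever_l (a joint): Angle of the pliers' handles: 0 at rest (ring closed), 0.20 rad squeezed right in to a firm stop (ring fully spread). Both move together, against a spring that needs about 10 N on each handle at pliers_grip for full spread.
- glue: Bystander: white glue bottle with a red tip, 42 mm across, 121 mm tall, standing; origin at the centre of its underside.
- cutter: Bystander: orange box cutter, 158 mm long (along its x), 21 mm wide, 17 mm tall, lying; origin at the centre of its underside.
- driver: Bystander: screwdriver with a red handle, 201 mm long (along its x), 26 mm thick, lying; origin at the centre of its underside.
- pen: Bystander: white marker with a dark blue cap, 147 mm long (along its x), 20 mm thick, lying; origin at the centre of its underside.

How it is judged (in metres and radians):
On the way, in this order (a step that is already met when the one before it is completed fails the run):
1. the axle stub stands fully home in the bore and the fingers have let go of it (horizontal distance between axle_mid and bore_mouth below 0.003 m and z of axle_mid in the frame of bore_mouth below 0.0155 m and angle between axle's own z axis and vertical below 0.08 rad and contact force between the fingers and axle below 0.1 N), for 0.2 s.
2. the pliers hold the ring spread above the top of the axle, roughly over it (value of joint lever_l above 0.15 rad and horizontal distance between ring_mid and axle_groove below 0.008 m and z of ring_mid in the frame of axle_groove above 0.016 m), for 0.1 s.
At the end, for the whole second after the job is handed in: Axle released and home in the bore (3 mm, upright to 0.08 rad). Fingers hold the pliers still, upright to 0.12 rad, squeezed past 0.15 rad; ring mid within 4 mm sideways and 3.5 mm in height of the groove; under 5 N on the axle, block not touched (all of step 1 and value of joint lever_l above 0.15 rad and horizontal distance between ring_mid and axle_groove below 0.004 m and z of ring_mid in the frame of axle_groove between -0.0035 and 0.0035 m and angle between pliers's own z axis and vertical below 0.12 rad and contact force between the fingers and pliers above 2 N and contact force between pliers and axle below 5 N and contact force between pliers and block below 0.5 N and linear speed of pliers below 0.02 m/s); the arm keeps its last pose, push and grip.
It fails at once if the ring is let close, or is not spread, while it is round the axle (horizontal distance between ring_mid and axle_groove below 0.01 m and z of ring_mid in the frame of axle_groove between -0.03 and 0.012 m and value of joint lever_l below 0.1 rad).
It fails at once if the pliers or the ring are pushed hard against the axle (contact force between pliers and axle above 25 N).
It fails at once if the axle stub or the pliers are tipped over (angle between any of axle, pliers's own z axis and vertical above 0.6 rad).
It fails at once if the glue bottle, box cutter, screwdriver or marker is knocked away (distance of any of glue, cutter, driver, pen from where it was at the start of the episode above 0.03 m).
It also fails if it takes over 61 s, if anything falls off the work surface, if the arm or the gripper's body presses on something with over 40 N, if the wrist force passes 120 N, or if a joint passes its speed limit or range.

## Working session

There is one attempt and no reset: what is moved stays moved. The work goes in short steps, Python scripts to look and compute and a tool call to move; the robot and the scene stay as the last step left them, time stands still between calls to the robot, and variables do not carry over. Pictures are saved under pics/ and viewed, at most 10 in all, crops included, and the job is handed in when it is done.

Besides the shell and the picture viewer there is one more tool, called after "Emit:" by a JSON object that holds its "op" and its "data", one argument or row to a line. move_arm: Moves the arm, as the interface text tells. Its arguments: {"type":"object","properties":{"motion":{"type":"array","items":{"type":"array"}},"claw":{"type":"number"}},"required":["motion"]}

```bash
mkdir -p pics; python3 - <<'E'
from workcell import bot
import cv2,numpy as np
s=bot.get_state();print(s['eef_pos'],s['eef_rot'],s['time_s'],s['grip_width'],bot.tcp_to_tips)
for n in ['scene','side','wrist']:
    im=bot.get_image(n);cv2.imwrite(f'pics/{n}0.png',im[:,:,::-1]);np.save(f'pics/{n}0.npy',im)
    print(n,bot.camera_info(n))
a=cv2.imread('pics/scene0.png');
E
```

```text
[6.49062239e+02 2.65902236e-03 2.43853322e+02] [-2.22005667 -2.22023947  0.00315956] 0.0 1.004074388275272 14.0
scene {'mtx': array([[484.2445313 ,   0.        , 282.28058392],
       [  0.        , 484.2445313 , 210.08160461],
       [  0.        ,   0.        ,   1.        ]]), 'k1': -0.007948666782235653, 'rvec': array([ 0.67447209, -2.54648092,  1.27687597]), 'tvec': array([435.96677616, 247.42811457, 785.79107121])}
side {'mtx': array([[447.17991972,   0.        , 273.42188444],
       [  0.        , 447.17991972, 200.03777149],
       [  0.        ,   0.        ,   1.        ]]), 'k1': -0.046661185487403625, 'rvec': array([ 2.09376917, -0.05888857,  0.03285314]), 'tvec': array([-496.46075285,  114.74484009, 1004.83527427])}
wrist {'mtx': array([[295.91707463,   0.        , 277.39636887],
       [  0.        , 295.91707463, 205.6768679 ],
       [  0.        ,   0.        ,   1.        ]]), 'k1': -0.03882979372224785, 'hand_eye': array([[-8.27160601e-04, -9.44969341e-01, -3.27157852e-01,
         8.50301212e+01],
       [ 9.99999487e-01, -9.73132278e-04,  2.82493576e-04,
        -6.68314330e-01],
       [-5.85315634e-04, -3.27157450e-01,  9.44969661e-01,
        -1.28328823e+02],
       [ 0.00000000e+00,  0.00000000e+00,  0.00000000e+00,
         1.00000000e+00]])}
```

View pics/scene0.png

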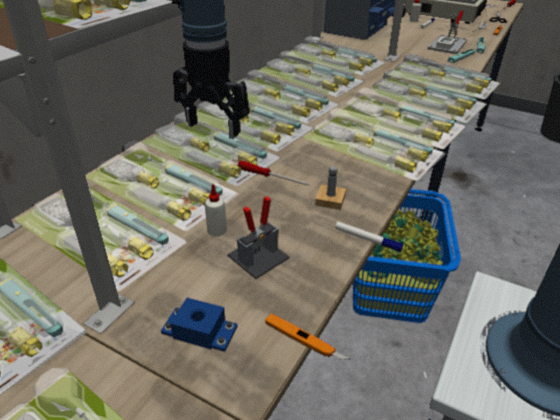

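View pics/side0.png

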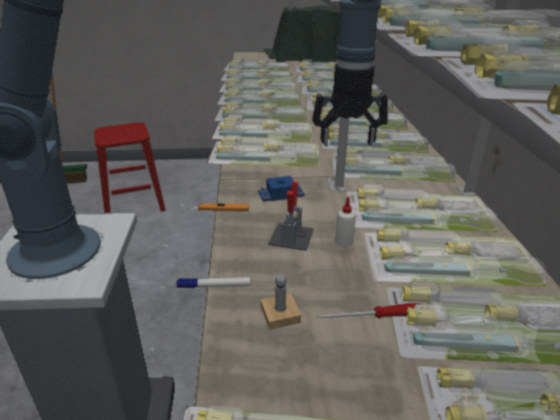

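View pics/wrist0.png

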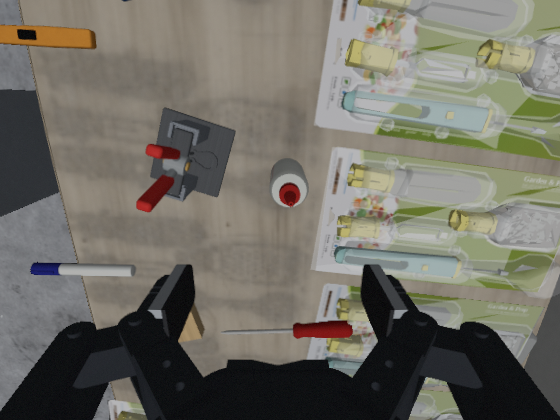

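The views show:
- **Axle:** top at scene (332,171) and side (281,279).
- **Block bore:** scene (198,316) and side (283,183).
- **Pliers handles:** wrist (160,151) and (157,190). The ring is at wrist (205,160), pointing to world +x.
- **Glue:** beside the stand on the +x side.

Next I'll triangulate these.

```bash
cat > h.py <<'E'
from workcell import bot
import cv2,numpy as np
from scipy.spatial.transform import Rotation as R
def pose(s=None):
    s=s or bot.get_state(); T=np.eye(4);T[:3,:3]=R.from_rotvec(s['eef_rot']).as_matrix();T[:3,3]=s['eef_pos'];return T
def cam(n,T=None):  # camera-to-world
    c=bot.camera_info(n)
    if n=='wrist': M=T@c['hand_eye']
    else:
        M=np.eye(4);M[:3,:3]=cv2.Rodrigues(c['rvec'])[0];M[:3,3]=c['tvec'];M=np.linalg.inv(M)
    return M,c['mtx'],np.array([c['k1'],0,0,0,0.])
def ray(n,uv,T=None):
    M,K,d=cam(n,T); p=cv2.undistortPoints(np.array([[uv]],float),K,d)[0,0]
    v=M[:3,:3]@[p[0],p[1],1];return M[:3,3],v/np.linalg.norm(v)
def atz(n,uv,z,T=None):
    o,v=ray(n,uv,T);return (o+v*(z-o[2])/v[2]).round(1)
def tri(*rays):
    A=0;b=0
    for o,v in rays: P=np.eye(3)-np.outer(v,v);A=A+P;b=b+P@o
    return np.linalg.solve(A,b).round(1)
def proj(n,X,T=None):
    M,K,d=cam(n,T);W=np.linalg.inv(M);return cv2.projectPoints(np.array([X],float),cv2.Rodrigues(W[:3,:3])[0],W[:3,3],K,d)[0][0,0].round(1)
def snap(n,name):
    T=pose();im=bot.get_image(n);np.save(f'pics/{name}T.npy',T);cv2.imwrite(f'pics/{name}.png',im[:,:,::-1]);return T,im
E
python3 - <<'E'
from h import *
T=pose()
for nm,a,b,z in [('axletop',(332,171),(281,279),70),('bore',(198,316),(283,183),40)]:
    print(nm,atz('scene',a,z),atz('side',b,z),tri(ray('scene',a),ray('side',b)))
print('wrist stand corners',[atz('wrist',p,3,T) for p in [(163,108),(235,130),(220,196)]])
print('handles mid@139',atz('wrist',(150,151),139,T),atz('wrist',(143,205),139,T))
print('posts',atz('wrist',(183,128),62,T),atz('wrist',(174,192),62,T),'ring',atz('wrist',(205,160),15,T))
print('glue',atz('wrist',(290,195),121,T))
print('pliers scene/side', atz('scene',(266,200),139),atz('scene',(249,212),139),atz('side',(294,184),139))
E
```

```text
axletop [ 507.5 -244.8   70. ] [ 499.5 -208.4   70. ] [ 498.8 -224.4   83.7]
bore [530.  232.9  40. ] [535.4 221.6  40. ] [534.7 229.5  35. ]
wrist stand corners [array([511.4,  80.9,   3. ]), array([596.7,  54.6,   3. ]), array([573.1, -29.5,   3. ])]
handles mid@139 [547.7  50.  139. ] [535.4   4.8 139. ]
posts [551.7  61.8  62. ] [534.8  -6.6  62. ] ring [560.2  20.1  15. ]
glue [659.7   8.  121. ]
pliers scene/side [530.3  11.4 139. ] [537.7  58.4 139. ] [544.4  28.4 139. ]
```

Emit:
{"op": "move_arm", "data": {
  "motion": [
    [[-0.019, -0.0122, 0.003], 0],
    [[-0.019, -0.0122, 0.003], 0],
    [[-0.019, -0.0122, 0.003], 0],
    [[-0.019, -0.0122, 0.003], 0],
    [[-0.019, -0.0122, 0.003], 0],
    [[-0.019, -0.0122, 0.003], 0],
    [[-0.019, -0.0122, 0.003], 0],
    [[-0.019, -0.0122, 0.003], 0],
    [[-0.019, -0.0122, 0.003], 0],
    [[-0.019, -0.0122, 0.003], 0],
    [[-0.019, -0.0122, 0.003], 0],
    [[-0.019, -0.0122, 0.003], 0],
    [[0, 0, 0], 0],
    [[0, 0, 0], 0],
    [[0, 0, 0], 0]
  ],
  "claw": 0.06
}}

```text
time_s: 1.65
eef_pos: [504.6, -226.4, 209.3]
eef_rot: [-2.219, -2.224, -0.002]
wrist_force: [0.3, -0.3, 0.0]
grip_width: 0.705
grip_force: 0.0
```

```bash
python3 - <<'E'
from h import *
T,im=snap('wrist','w1');print(T.round(3)); print(proj('wrist',[503,-230,70],T))
E
```

```text
[[-2.00000e-03  1.00000e+00  1.00000e-03  5.04580e+02]
 [ 1.00000e+00  2.00000e-03  1.00000e-03 -2.26397e+02]
 [ 1.00000e-03  1.00000e-03 -1.00000e+00  2.09343e+02]
 [ 0.00000e+00  0.00000e+00  0.00000e+00  1.00000e+00]]
[276.2 201.8]
```

View pics/w1.png

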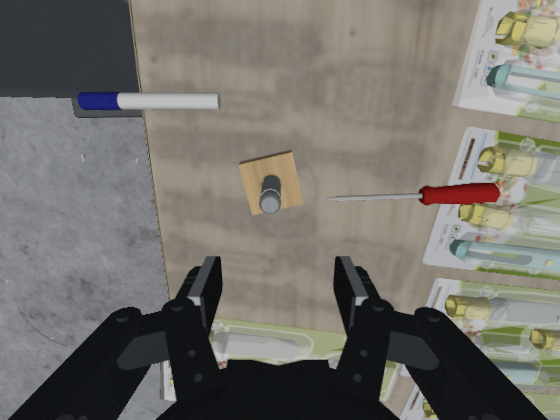

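The axle top is centred near (269,202) and the rack centre near (271,182).

```bash
python3 - <<'E'
from h import *
T=np.load('pics/w1T.npy')
print(atz('wrist',(269.5,202.5),70,T))
c=np.array([atz('wrist',p,20,T) for p in [(240,161),(292,151),(302,203),(252,215)]]);print(c,c.mean(0))
im=cv2.imread('pics/w1.png');cv2.imwrite('pics/w1c.png',cv2.resize(im[140:230,220:320],(700,630),interpolation=cv2.INTER_CUBIC)[:600])
E
```

```text
[ 496.6 -230.7   70. ]
[[ 463.7 -200.1   20. ]
 [ 519.7 -189.3   20. ]
 [ 532.1 -247.9   20. ]
 [ 475.  -262.5   20. ]] [ 497.625 -224.95    20.   ]
```

View pics/w1c.png

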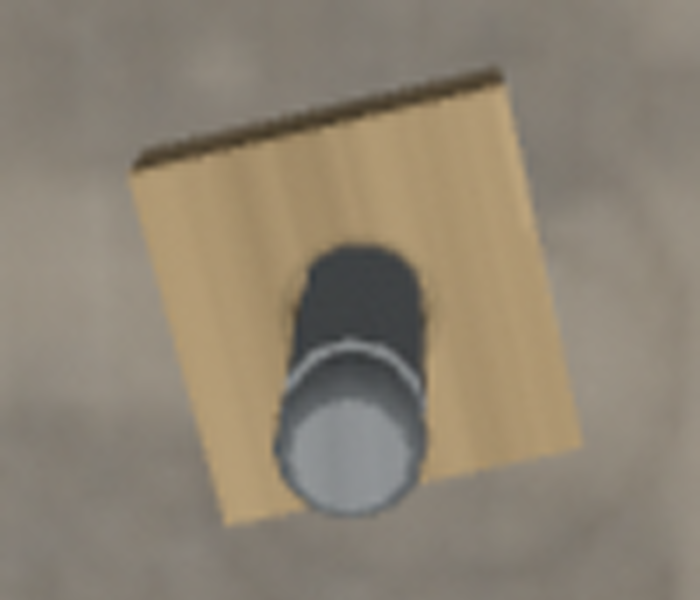

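```bash
python3 - <<'E'
from h import *
T=np.load('pics/w1T.npy')
f=lambda p:(220+(p[0]+.5)/7-.5,140+(p[1]+.5)/7-.5)
for z in (85,90):print(atz('wrist',f((351,457)),z,T))
c=np.array([atz('wrist',f(p),20,T) for p in [(132,172),(505,82),(582,442),(226,525)]]);print(c,c.mean(0))
print(tri(ray('scene',(332,171)),ray('side',(281,279))), proj('scene',[497,-228,90]),proj('side',[497,-228,90]))
E
```

```text
[ 497.1 -228.    85. ]
[ 497.3 -226.2   90. ]
[[ 461.9 -203.5   20. ]
 [ 519.4 -189.6   20. ]
 [ 532.9 -247.6   20. ]
 [ 474.9 -262.    20. ]] [ 497.275 -225.675   20.   ]
[ 498.8 -224.4   83.7] [333.8 168.2] [280.5 277.5]
```

```bash
python3 - <<'E'
from h import *
for i in range(6):
    s=bot.get_state();print(s['time_s'],np.round(s['eef_pos'],2),np.round(s['eef_rot'],4),np.round(s['joint_pos'],4));bot.get_image('wrist')
E
```

```text
1.7 [ 504.7  -226.29  209.37] [-2.2184e+00 -2.2244e+00 -1.5000e-03] [ 0.2075  0.2371  0.1594  1.8757 -0.0445  1.0317  0.3881]
1.75 [ 504.66 -226.35  209.4 ] [2.2183e+00 2.2245e+00 1.3000e-03] [ 0.2075  0.2371  0.1595  1.8757 -0.0443  1.0318  0.3882]
1.8 [ 504.55 -226.53  209.38] [2.2184e+00 2.2244e+00 9.0000e-04] [ 0.2075  0.2371  0.1598  1.8758 -0.0441  1.0318  0.3882]
1.85 [ 504.37 -226.77  209.34] [-2.2189e+00 -2.2239e+00 -7.0000e-04] [ 0.2076  0.2371  0.1601  1.8759 -0.0441  1.0319  0.3883]
1.9 [ 504.26 -227.03  209.35] [2.2193e+00 2.2234e+00 5.0000e-04] [ 0.2078  0.237   0.1605  1.8759 -0.044   1.0318  0.3883]
1.95 [ 504.05 -227.28  209.32] [2.2199e+00 2.2229e+00 3.0000e-04] [ 0.208   0.237   0.1608  1.8761 -0.044   1.0318  0.3883]
```

Emit:
{"op": "move_arm", "data": {
  "motion": [
    [[0.0018, -0.0063, 0.004], 0],
    [[0, 0, 0.015], 0],
    [[0, 0, 0.015], 0],
    [[0, 0, 0.015], 0],
    [[0, 0, 0.015], 0],
    [[0, 0, 0.015], 0],
    [[0, 0, 0.015], 0],
    [[0, 0, 0.015], 0],
    [[0, 0, 0.015], 0],
    [[0, 0, 0.015], 0],
    [[0, 0, 0.01], 0],
    [[0, 0, 0.005], 0],
    [[0, 0, 0], 0],
    [[0, 0, 0], 0],
    [[0, 0, 0], 0],
    [[0, 0, 0], 0],
    [[0, 0, 0], 0]
  ]
}}

```text
time_s: 3.7
eef_pos: [497.7, -226.3, 55.8]
eef_rot: [2.221, 2.221, 0.001]
wrist_force: [0.5, -0.8, -0.3]
grip_width: 0.702
grip_force: 0.0
```

Emit:
{"op": "move_arm", "data": {
  "motion": [
    [[0, 0, 0], 0],
    [[0, 0, 0], 0],
    [[0, 0, 0], 0],
    [[0, 0, 0], 0],
    [[0, 0, 0], 0],
    [[0, 0, 0], 0],
    [[0, 0, 0], 0],
    [[0, 0, 0], 0]
  ],
  "claw": 0.005
}}

```text
time_s: 4.5
eef_pos: [497.8, -226.3, 55.5]
eef_rot: [2.221, 2.221, 0.001]
wrist_force: [0.3, 0.1, 2.4]
grip_width: 0.214
grip_force: 58.7
```

Emit:
{"op": "move_arm", "data": {
  "motion": [
    [[0, 0, -0.008], 0],
    [[0, 0, -0.012], 0],
    [[0, 0, -0.015], 0],
    [[0, 0, -0.02], 0],
    [[0, 0, -0.02], 0],
    [[0, 0, -0.02], 0],
    [[0, 0, -0.02], 0],
    [[0, 0, -0.02], 0],
    [[0, 0, -0.02], 0],
    [[0, 0, -0.01], 0]
  ]
}}

```text
time_s: 5.5
eef_pos: [497.8, -226.6, 223.3]
eef_rot: [2.22, 2.219, 0.002]
wrist_force: [0.6, -0.5, -1.6]
grip_width: 0.215
grip_force: 59.0
```

Emit:
{"op": "move_arm", "data": {
  "motion": [
    [[0.015, 0.001, 0], 0],
    [[0.025, 0.002, 0], 0],
    [[0.025, 0.002, 0], 0],
    [[0.025, 0.002, 0], 0],
    [[0.025, 0.002, 0], 0],
    [[0.025, 0.002, 0], 0],
    [[0.025, 0.002, 0], 0],
    [[0.025, 0.002, 0], 0],
    [[0.025, 0.002, 0], 0],
    [[0.025, 0.002, 0], 0],
    [[0.025, 0.002, 0], 0],
    [[0.025, 0.002, 0], 0],
    [[0.025, 0.002, 0], 0],
    [[0.025, 0.002, 0], 0],
    [[0.025, 0.002, 0], 0],
    [[0.025, 0.002, 0], 0],
    [[0.025, 0.002, 0], 0],
    [[0.025, 0.002, 0], 0],
    [[0.015, 0.002, 0], 0],
    [[0, 0, 0], 0]
  ]
}}

```text
time_s: 7.5
eef_pos: [533.5, 231.8, 220.3]
eef_rot: [-2.215, -2.226, -0.001]
wrist_force: [-0.4, -0.4, -1.8]
grip_width: 0.215
grip_force: 59.0
```

```bash
python3 - <<'E'
from h import *
for i in range(8):bot.get_image('wrist')
T,im=snap('wrist','w2');print(T.round(3)); s=bot.get_state();print(s['grip_width'],s['time_s'],s['joint_pos'])
u=proj('wrist',[534,228,40],T).astype(int);print(u)
u0,v0=max(0,u[0]-60),max(0,u[1]-50)
cv2.imwrite('pics/w2c.png',cv2.resize(cv2.imread('pics/w2.png')[v0:v0+110,u0:u0+130],None,fx=5,fy=5,interpolation=cv2.INTER_CUBIC));print(u0,v0)
E
```

```text
[[ 2.00000e-03  1.00000e+00  0.00000e+00  5.34518e+02]
 [ 1.00000e+00 -2.00000e-03 -1.00000e-03  2.27435e+02]
 [-1.00000e-03  0.00000e+00 -1.00000e+00  2.20323e+02]
 [ 0.00000e+00  0.00000e+00  0.00000e+00  1.00000e+00]]
0.21617486828164126 7.95 [-0.352159    0.28426539 -0.14315267  1.78652862  0.04584999  1.07413283
 -0.51303854]
[277 186]
217 136
```

View pics/w2c.png

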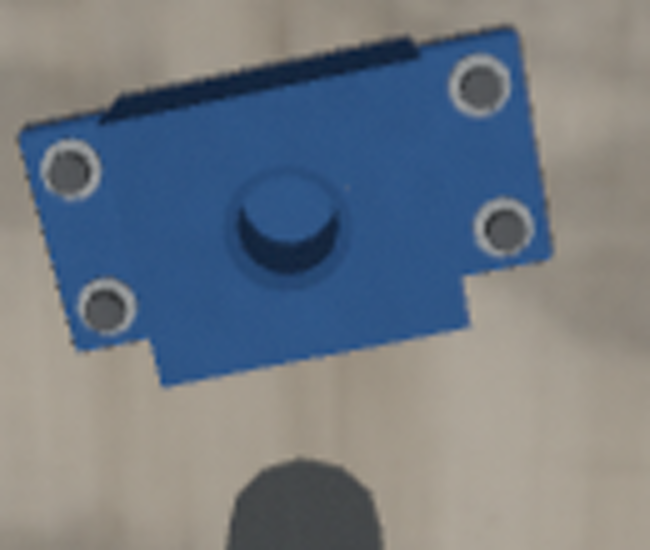

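The bore mouth is at crop (288,228), full-frame (274.2,181.2). The axle foot's front edge is at crop (304,458), full-frame (277.4,227.2).

```bash
python3 - <<'E'
from h import *
T=np.load('pics/w2T.npy')
b=atz('wrist',(274.2,181.2),40,T);print('bore',b)
p=T[:3,3]
for dx,dy,dz in [(0,0,-50),(0,7.5,-50),(10,0,-47.5),(-10,0,-47.5),(0,10,-47.5)]: print(proj('wrist',p+[dx,dy,dz],T))
print('edges seen', 217+228/5-.4,217+380/5-.4, 'front',136+458/5-.4)
E
```

```text
bore [530.5 233.3  40. ]
[278.4 238.8]
[278.3 228.4]
[293.6 240.4]
[263.1 240.5]
[278.3 226.4]
edges seen 262.20000000000005 292.6 front 227.2
```

Emit:
{"op": "move_arm", "data": {
  "motion": [
    [[0.0045, -0.0034, 0.005], 0],
    [[0, 0, 0.015], 0],
    [[0, 0, 0.015], 0],
    [[0, 0, 0.02], 0],
    [[0, 0, 0.02], 0],
    [[0, 0, 0.02], 0],
    [[0, 0, 0.015], 0],
    [[0, 0, 0.005], 0],
    [[0, 0, 0], 0],
    [[0, 0, 0], 0],
    [[0, 0, 0], 0],
    [[0, 0, 0], 0],
    [[0, 0, 0], 0],
    [[0, 0, 0], 0],
    [[0, 0, 0], 0],
    [[0, 0, 0], 0]
  ]
}}

```text
time_s: 9.55
eef_pos: [530.9, 233.3, 105.3]
eef_rot: [2.221, 2.221, 0.0]
wrist_force: [-0.3, 0.2, -2.1]
grip_width: 0.212
grip_force: 59.0
```

```bash
python3 - <<'E'
from h import *
T,im=snap('wrist','w3');print(T.round(3)); p=T[:3,3]
print(bot.get_state()['wrist_force'])
u=proj('wrist',[530.9,233.3,40],T).astype(int);print(u)
u0,v0=max(0,u[0]-65),max(0,u[1]-50)
cv2.imwrite('pics/w3c.png',cv2.resize(cv2.imread('pics/w3.png')[v0:v0+110,u0:u0+130],None,fx=5,fy=5,interpolation=cv2.INTER_CUBIC));print(u0,v0)
for dx,dy,dz in [(0,0,-50),(0,7.5,-50),(10,0,-47.5),(-10,0,-47.5),(0,10,-47.5)]: print(proj('wrist',p+[dx,dy,dz],T))
E
```

```text
[[ -0.      1.      0.    530.908]
 [  1.      0.      0.    233.314]
 [  0.      0.     -1.    105.338]
 [  0.      0.      0.      1.   ]]
[-0.11417564 -0.25869639 -1.8275527 ]
[278 229]
213 179
[278.3 238.8]
[278.3 228.4]
[293.6 240.5]
[263.1 240.5]
[278.4 226.4]
```

View pics/w3c.png

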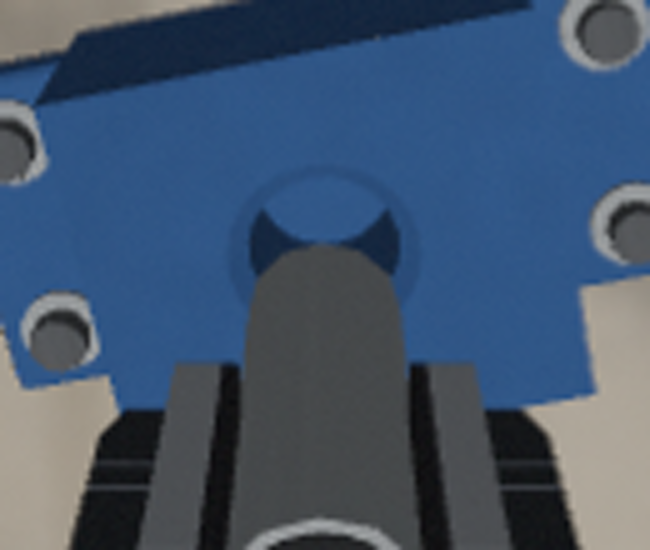

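Bore and axle share column 277.5, and the row agrees to within about 0.5 mm, so I'm lowering the axle.

Emit:
{"op": "move_arm", "data": {
  "motion": [
    [[-0.0003, 0, 0.005], 0],
    [[0, 0, 0.005], 0],
    [[0, 0, 0.005], 0],
    [[0, 0, 0.005], 0],
    [[0, 0, 0.005], 0],
    [[0, 0, 0.005], 0],
    [[0, 0, 0.005], 0],
    [[0, 0, 0], 0],
    [[0, 0, 0], 0]
  ]
}}

```text
time_s: 10.5
eef_pos: [530.8, 233.0, 70.1]
eef_rot: [-2.221, -2.221, 0.0]
wrist_force: [0.3, 0.4, -1.0]
grip_width: 0.212
grip_force: 59.0
```

Emit:
{"op": "move_arm", "data": {
  "motion": [
    [[0, 0, 0.003], 0],
    [[0, 0, 0.003], 0],
    [[0, 0, 0.002], 0],
    [[0, 0, 0.001], 0],
    [[0, 0, 0], 0],
    [[0, 0, 0], 0]
  ]
}}

```text
time_s: 11.1
eef_pos: [530.9, 233.1, 61.3]
eef_rot: [-2.221, -2.221, -0.0]
wrist_force: [0.2, 0.2, -1.7]
grip_width: 0.213
grip_force: 59.0
```

Emit:
{"op": "move_arm", "data": {
  "motion": [
    [[0, 0, 0.001], 0],
    [[0, 0, 0.0005], 0],
    [[0, 0, 0], 0],
    [[0, 0, 0], 0]
  ]
}}

```text
time_s: 11.5
eef_pos: [531.2, 233.3, 60.5]
eef_rot: [2.221, 2.221, 0.001]
wrist_force: [-1.5, -1.1, 5.4]
grip_width: 0.215
grip_force: 59.7
```

Emit:
{"op": "move_arm", "data": {
  "motion": [
    [[0, 0, 0], 0],
    [[0, 0, 0], 0],
    [[0, 0, 0], 0],
    [[0, 0, 0], 0],
    [[0, 0, 0], 0],
    [[0, 0, 0], 0],
    [[0, 0, -0.005], 0],
    [[0, 0, -0.01], 0],
    [[0, 0, -0.015], 0],
    [[0, 0, -0.02], 0],
    [[0, 0, -0.02], 0],
    [[0, 0, -0.02], 0],
    [[0, 0, -0.02], 0],
    [[0, 0, -0.02], 0],
    [[0, 0, -0.02], 0],
    [[0, 0, 0], 0],
    [[0, 0, 0], 0],
    [[0, 0, 0], 0],
    [[0, 0, 0], 0],
    [[0, 0, 0], 0]
  ],
  "claw": 0.055
}}

```text
time_s: 13.5
eef_pos: [530.2, 232.7, 208.6]
eef_rot: [-2.221, -2.221, 0.003]
wrist_force: [0.1, -0.1, -0.8]
grip_width: 0.643
grip_force: 0.0
```

```bash
python3 - <<'E'
from h import *
T,im=snap('wrist','w4');print(T.round(3)); p=T[:3,3]
u=proj('wrist',[530.9,233.1,95],T).astype(int);print(u)
u0,v0=max(0,u[0]-60),max(0,u[1]-60)
cv2.imwrite('pics/w4c.png',cv2.resize(cv2.imread('pics/w4.png')[v0:v0+110,u0:u0+130],None,fx=5,fy=5,interpolation=cv2.INTER_CUBIC));print(u0,v0)
E
```

```text
[[-0.00000e+00  1.00000e+00 -2.00000e-03  5.30215e+02]
 [ 1.00000e+00  0.00000e+00 -1.00000e-03  2.32666e+02]
 [-1.00000e-03 -2.00000e-03 -1.00000e+00  2.08571e+02]
 [ 0.00000e+00  0.00000e+00  0.00000e+00  1.00000e+00]]
[279 206]
219 146
```

View pics/w4c.png

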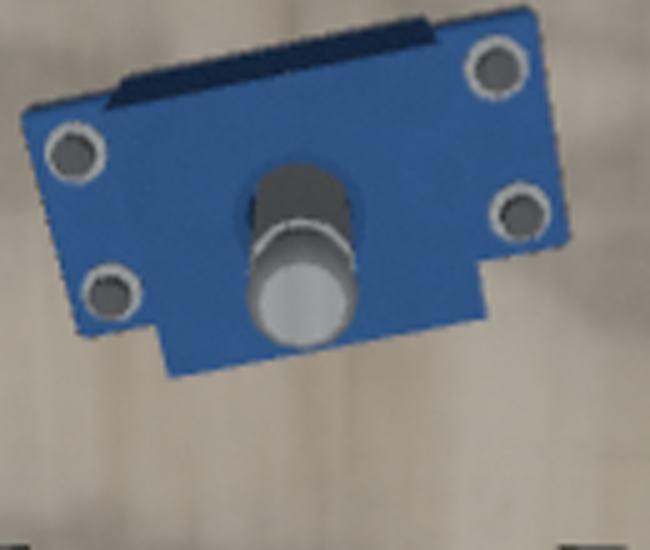

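The axle stands home and upright in the bore: its top is at crop (302,296), which puts it at about (530.9,233.2). Next I'll move over the pliers and turn the tool so the camera sits on the ring side.

Emit:
{"op": "move_arm", "data": {
  "motion": [
    [[-0.0206, 0.0011, -0.0031], 0],
    [[-0.0206, 0.0011, -0.0031], 0],
    [[-0.0206, 0.0011, -0.0031], 0],
    [[-0.0206, 0.0011, -0.0031], 0],
    [[-0.0206, 0.0011, -0.0031], 0],
    [[-0.0206, 0.0011, -0.0031], 0],
    [[-0.0206, 0.0011, -0.0031], 0],
    [[-0.0206, 0.0011, -0.0031], 0],
    [[-0.0206, 0.0011, -0.0031], 0],
    [[-0.0206, 0.0011, -0.0031], 0]
  ],
  "claw": 0.085
}}

```text
time_s: 14.55
eef_pos: [541.7, 26.2, 240.5]
eef_rot: [-2.221, -2.221, 0.001]
wrist_force: [0.8, -0.4, 0.1]
grip_width: 0.996
grip_force: 0.0
```

Emit:
{"op": "move_arm", "data": {
  "motion": [
    [[0, 0, 0], 8.1846],
    [[0, 0, 0], 8.1846],
    [[0, 0, 0], 8.1846],
    [[0, 0, 0], 8.1846],
    [[0, 0, 0], 8.1846],
    [[0, 0, 0], 8.1846],
    [[0, 0, 0], 8.1846],
    [[0, 0, 0], 8.1846],
    [[0, 0, 0], 8.1846],
    [[0, 0, 0], 8.1846],
    [[0, 0, 0], 8.1846],
    [[0, 0, 0], 8.1846],
    [[0, 0, 0], 8.1846],
    [[0, 0, 0], 0],
    [[0, 0, 0], 0],
    [[0, 0, 0], 0],
    [[0, 0, 0], 0],
    [[0, 0, 0], 0]
  ]
}}

```text
time_s: 16.35
eef_pos: [541.9, 27.0, 240.7]
eef_rot: [-3.11, 0.447, 0.0]
wrist_force: [-0.1, 0.6, 0.4]
grip_width: 0.994
grip_force: 0.0
```

```bash
python3 - <<'E'
from h import *
for i in range(6):bot.get_image('wrist')
T,im=snap('wrist','w5');print(T.round(3)); s=bot.get_state();print(s['joint_pos'].round(2) if hasattr(s['joint_pos'],'round') else s['joint_pos'],s['time_s'])
h=im.astype(int);m=((h[...,0]>110)&(h[...,1]<60)&(h[...,2]<70)).astype(np.uint8)
n,l,st,c=cv2.connectedComponentsWithStats(m)
for i in range(1,n):
    if st[i,4]>60:
        ys,xs=np.where(l==i);k=np.argsort(ys);print(st[i],c[i].round(1))
for z in (139,121,103,15): print(z,proj('wrist',[542,26.5,z],T))
E
```

```text
[[ 9.59000e-01 -2.82000e-01  0.00000e+00  5.41916e+02]
 [-2.82000e-01 -9.59000e-01  0.00000e+00  2.70120e+01]
 [ 0.00000e+00 -0.00000e+00 -1.00000e+00  2.40786e+02]
 [ 0.00000e+00  0.00000e+00  0.00000e+00  1.00000e+00]]
[-0.26  0.18  0.15  1.87 -0.03  1.09 -1.96] 16.7
[258  45  24  26 337] [269.6  58. ]
[246 186  25  30 311] [257.1 203.4]
[304 203  11  15 144] [309.  209.6]
139 [278.6 210.1]
121 [278.5 203.2]
103 [278.4 197.1]
15 [278.2 175.6]
```

View pics/w5.png

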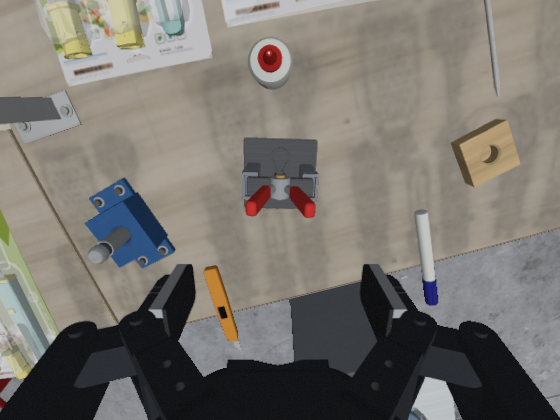

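The stand corners are near (245,139), (317,139), (316,209) and (244,207). The handle tops are near (252,210) and (309,210), and the ring is at about (280,160).

```bash
python3 - <<'E'
from h import *
T=np.load('pics/w5T.npy');im=cv2.imread('pics/w5.png');h=im[:,:,::-1].astype(int)
# stand plate: dark grey vs wood brightness
c=np.array([atz('wrist',p,4,T) for p in [(245,139),(317,139.5),(316.5,209),(244,207)]])
Ti=np.linalg.inv(T);tool=lambda X:(Ti[:3,:3]@np.array(X)+Ti[:3,3]).round(1)
print(c,'centre in tool',tool(c.mean(0)))
e=c[1]-c[0];print('edge ang in tool',np.degrees(np.arctan2(*(Ti[:3,:3]@e)[[0,1]])))
e=c[2]-c[3];print(np.degrees(np.arctan2(*(Ti[:3,:3]@e)[[0,1]])))
e=c[0]-c[3];print(np.degrees(np.arctan2(*(Ti[:3,:3]@e)[[1,0]])))
# red handles, looser mask
m=((h[...,0]>80)&(h[...,0]>2.2*h[...,1])&(h[...,0]>2.2*h[...,2])).astype(np.uint8)
n,l,st,cc=cv2.connectedComponentsWithStats(m)
for i in range(1,n):
    if st[i,4]>100: print(st[i],cc[i].round(1))
for y0 in (31,-31):
  for dx in (-7,7):
    X=T@[dx,y0,240.8-139,1];print('pred handle top outer',y0,dx,proj('wrist',X[:3],T))
for r in range(192,220,3):
    xs=np.where(m[r,240:325])[0]+240;print(r,xs.min() if len(xs) else 0,xs.max() if len(xs) else 0)
E
```

```text
[[594.5  53.    4. ]
 [569.2 -30.7   4. ]
 [482.4  -8.4   4. ]
 [511.9  81.9   4. ]] centre in tool [ -1.5   3.6 236.8]
edge ang in tool -0.4296360416763426
-1.7027794629516706
2.895009999320063
[258  45  24  27 481] [269.6  58. ]
[246 186  24  30 445] [257.4 200.6]
[290 187  25  31 465] [302.2 201.7]
pred handle top outer 31 -7 [315.1 218.2]
pred handle top outer 31 7 [315.8 202.3]
pred handle top outer -31 -7 [240.9 218.3]
pred handle top outer -31 7 [240.2 202.4]
192 256 303
195 253 306
198 250 309
201 247 311
204 246 314
207 246 314
210 246 314
213 246 314
216 305 313
219 0 0
```

Emit:
{"op": "move_arm", "data": {
  "motion": [
    [[0.001, 0.002, 0.004], 1.4],
    [[0, 0, 0.01], 0],
    [[0, 0, 0.015], 0],
    [[0, 0, 0.015], 0],
    [[0, 0, 0.015], 0],
    [[0, 0, 0.015], 0],
    [[0, 0, 0.015], 0],
    [[0, 0, 0.015], 0],
    [[0, 0, 0.01], 0],
    [[0, 0, 0.01], 0],
    [[0, 0, 0], 0],
    [[0, 0, 0], 0],
    [[0, 0, 0], 0],
    [[0, 0, 0], 0],
    [[0, 0, 0], 0],
    [[0, 0, 0], 0],
    [[0, 0, 0], 0]
  ]
}}

```text
time_s: 18.4
eef_pos: [542.4, 24.8, 117.0]
eef_rot: [-3.104, 0.486, -0.001]
wrist_force: [-0.7, 0.6, -0.2]
grip_width: 1.0
grip_force: 0.0
```

Emit:
{"op": "move_arm", "data": {
  "motion": [
    [[0, 0, 0], 0],
    [[0, 0, 0], 0],
    [[0, 0, 0], 0],
    [[0, 0, 0], 0],
    [[0, 0, 0], 0],
    [[0, 0, 0], 0],
    [[0, 0, 0], 0],
    [[0, 0, 0], 0],
    [[0, 0, 0], 0],
    [[0, 0, 0], 0]
  ],
  "claw": 0.005
}}

```text
time_s: 19.4
eef_pos: [545.0, 23.8, 120.4]
eef_rot: [-3.103, 0.487, -0.008]
wrist_force: [-2.2, -1.5, 13.6]
grip_width: 0.311
grip_force: 60.9
```

Emit:
{"op": "move_arm", "data": {
  "motion": [
    [[0, 0, -0.004], 0],
    [[0, 0, -0.006], 0],
    [[0, 0, -0.01], 0],
    [[0, 0, -0.01], 0],
    [[0, 0, -0.01], 0],
    [[0, 0, -0.015], 0],
    [[0, 0, -0.015], 0],
    [[0, 0, -0.015], 0],
    [[0, 0, -0.015], 0],
    [[0, 0, -0.01], 0],
    [[0, 0, -0.005], 0],
    [[0, 0, 0], 0],
    [[0, 0, 0], 0],
    [[0, 0, 0], 0],
    [[0, 0, 0], 0]
  ]
}}

```text
time_s: 20.9
eef_pos: [541.7, 24.8, 230.9]
eef_rot: [3.103, -0.486, -0.003]
wrist_force: [-0.1, 0.1, -3.2]
grip_width: 0.318
grip_force: 59.6
```

```bash
python3 - <<'E'
from h import *
for n in ('wrist','side','scene'):
    T,im=snap(n,'g_'+n)
print(T.round(3),bot.get_state()['time_s'])
p=T[:3,3]
W=cv2.imread('pics/g_wrist.png')
u=proj('wrist',p+T[:3,0]*20-[0,0,101],T).astype(int);print('ring pred wrist',u)
us=proj('side',p-[0,0,50]).astype(int);uc=proj('scene',p-[0,0,50]).astype(int);print(us,uc)
a=cv2.resize(W[u[1]-45:u[1]+55,u[0]-65:u[0]+65],None,fx=6,fy=6,interpolation=cv2.INTER_CUBIC)[:300] if 0 else cv2.resize(W[u[1]-40:u[1]+35,u[0]-50:u[0]+50],(400,300),interpolation=cv2.INTER_CUBIC)
S=cv2.imread('pics/g_side.png');C=cv2.imread('pics/g_scene.png')
cr=lambda I,q:cv2.resize(I[max(0,q[1]-45):max(0,q[1]-45)+90,q[0]-60:q[0]+60],(400,300),interpolation=cv2.INTER_CUBIC)
out=np.vstack([np.hstack([a,cr(S,us)]),np.hstack([cr(C,uc),cv2.resize(W,(400,300))])])
cv2.imwrite('pics/g_all.png',out)
E
```

```text
[[ 9.52000e-01 -3.06000e-01 -1.00000e-03  5.41975e+02]
 [-3.06000e-01 -9.52000e-01 -0.00000e+00  2.47720e+01]
 [-1.00000e-03  1.00000e-03 -1.00000e+00  2.31196e+02]
 [ 0.00000e+00  0.00000e+00  0.00000e+00  1.00000e+00]] 21.05
ring pred wrist [277 187]
[293 167] [256 182]
```

Emit:
{"op": "move_arm", "data": {
  "motion": [
    [[-0.004, -0.009, 0], 0],
    [[-0.006, -0.0125, 0], 0],
    [[-0.007, -0.0145, 0], 0],
    [[-0.007, -0.0145, 0], 0],
    [[-0.007, -0.0145, 0], 0],
    [[-0.007, -0.0145, 0], 0],
    [[-0.007, -0.0145, 0], 0],
    [[-0.007, -0.0145, 0], 0],
    [[-0.007, -0.0145, 0], 0],
    [[-0.007, -0.0145, 0], 0],
    [[-0.007, -0.0145, 0], 0],
    [[-0.007, -0.0145, 0], 0],
    [[-0.007, -0.0145, 0], 0],
    [[-0.006, -0.0125, 0], 0],
    [[-0.0012, -0.0015, 0], 0],
    [[0, 0, 0], 0],
    [[0, 0, 0], 0],
    [[0, 0, 0], 0],
    [[0, 0, 0], 0],
    [[0, 0, 0], 0]
  ]
}}

```text
time_s: 23.05
eef_pos: [512.4, 238.6, 231.8]
eef_rot: [3.103, -0.488, 0.0]
wrist_force: [-0.2, -0.7, -3.0]
grip_width: 0.316
grip_force: 59.6
```

```bash
python3 - <<'E'
from h import *
for i in range(10):bot.get_image('wrist')
for n in ('wrist','side','scene'):
    T,im=snap(n,'k_'+n)
    if n=='wrist':T0=T
T=T0;print(T.round(3),bot.get_state()['time_s'],bot.get_state()['grip_width'])
p=T[:3,3]
W,S,C=[cv2.imread(f'pics/k_{n}.png') for n in('wrist','side','scene')]
u=proj('wrist',p+T[:3,0]*20-[0,0,105.4],T).astype(int);us=proj('side',p-[0,0,90]).astype(int);uc=proj('scene',p-[0,0,90]).astype(int)
print('ring',u,'axletop',proj('wrist',[531,233.2,95],T),us,uc)
def cr(I,q,w,h,W_,H_):
    x,y=max(0,q[0]-w//2),max(0,q[1]-h//2);print('crop',x,y,W_/w,H_/h);return cv2.resize(I[y:y+h,x:x+w],(W_,H_),interpolation=cv2.INTER_CUBIC)
out=np.hstack([cr(W,u,80,120,400,600),np.vstack([cr(S,us,80,60,400,300),cr(C,uc,100,75,400,300)])])
cv2.imwrite('pics/k_all.png',out)
E
```

```text
[[ 9.52000e-01 -3.06000e-01 -0.00000e+00  5.12158e+02]
 [-3.06000e-01 -9.52000e-01 -0.00000e+00  2.39328e+02]
 [-0.00000e+00  0.00000e+00 -1.00000e+00  2.31730e+02]
 [ 0.00000e+00  0.00000e+00  0.00000e+00  1.00000e+00]] 23.7 0.31455867277404004
ring [278 185] axletop [278. 177.] [274 145] [198 278]
crop 238 125 5.0 5.0
crop 234 115 5.0 5.0
crop 148 241 4.0 4.0
```

View pics/k_all.png

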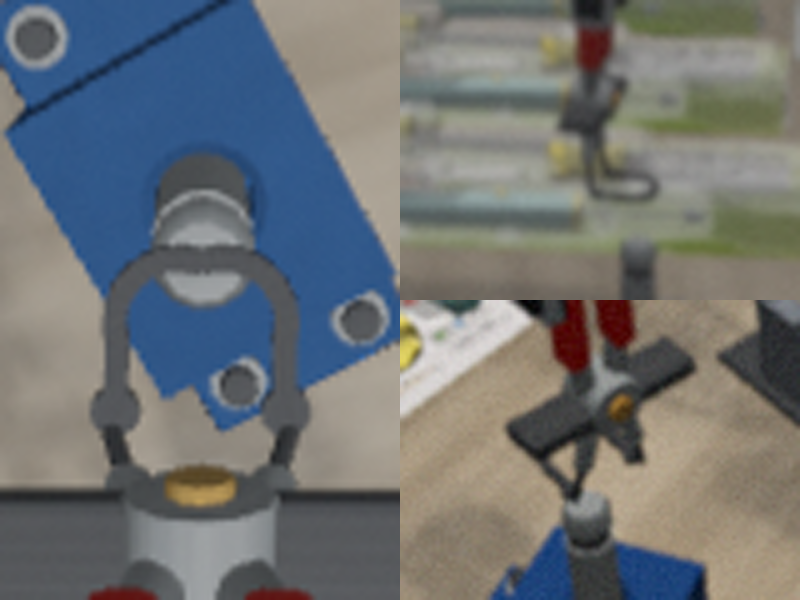

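The wrist part of the composite shows the ring spread and upright, with outer edges at crop x 104–300. Its back has the outer edge at y 242 and the inner edge at y 272. The axle top is centred at crop (203.5,257). Laterally the two agree, so I'll compare with predictions to get fore-aft and height.

```bash
python3 - <<'E'
from h import *
T=np.load('pics/k_wristT.npy');p=T[:3,3]
f=lambda x,y:np.array((238+(x+.5)/5-.5,125+(y+.5)/5-.5))
print('seen ring L,R outer',f(104,330),f(300,330),'back outer',f(202,242),'inner',f(202,272),'axle top c',f(203.5,257), 'bar near edge row',f(200,490))
print('axle', atz('wrist',f(203.5,257),95,T))
P=lambda x,y,z:proj('wrist',p+T[:3,0]*x+T[:3,1]*y+[0,0,z],T)
for dz in (-103,-105.4,-108):
    print(dz,'outer16',P(36,0,dz-1.5),'inner12',P(32,0,dz+1.5),'outer12',P(32,0,dz-1.5),'inner8',P(28,0,dz+1.5),'sides',P(20,-16,dz),P(20,16,dz))
    print('  side: back',proj('side',p+T[:3,0]*34+[0,0,dz]),'pin front',proj('side',p+T[:3,0]*5+[0,0,dz]), 'scene mid',proj('scene',p+T[:3,0]*34+[0,0,dz]))
print('cross bar front edge top', P(10,0,-57.4),'bottom',P(10,0,-65.4))
print('side axle top pred',proj('side',[531,233.2,95]),'seen',234+237/5-.4,115+240/5-.4)
E
```

```text
seen ring L,R outer [258.4 190.6] [297.6 190.6] back outer [278. 173.] inner [278. 179.] axle top c [278.3 176. ] bar near edge row [277.6 222.6]
axle [531.8 232.6  95. ]
-103 outer16 [277.9 166.7] inner12 [278.  172.5] outer12 [277.9 171.6] inner8 [278.  177.4] sides [258.2 186.6] [297.7 186.6]
  side: back [286.6 151.5] pin front [275.8 150.3] scene mid [186.9 272.8]
-105.4 outer16 [277.9 166.1] inner12 [277.9 171.8] outer12 [277.9 171. ] inner8 [278.  176.7] sides [258.4 185.8] [297.5 185.8]
  side: back [286.6 152.3] pin front [275.8 151.2] scene mid [187.1 273.9]
-108 outer16 [277.9 165.5] inner12 [277.9 171.1] outer12 [277.9 170.3] inner8 [277.9 175.9] sides [258.6 185. ] [297.3 185. ]
  side: back [286.6 153.2] pin front [275.8 152.1] scene mid [187.2 275.1]
cross bar front edge top [278.1 218.9] bottom [278.1 214.7]
side axle top pred [281.2 162.6] seen 281.0 162.6
```

```bash
python3 - <<'E'
from h import *
k=cv2.cvtColor(cv2.imread('pics/k_wrist.png'),6);w=cv2.cvtColor(cv2.imread('pics/w5.png'),6)
print('k ring col 278',k[166:186,277:280].mean(1).round().astype(int))
print('k bar col 248-256 rows 215..240',k[215:245,248:256].mean(1).round().astype(int))
print('w5 col 279-281 rows 140..190',w[138:192,279:282].mean(1).round().astype(int))
print('w5 bar cols 264-268 rows 165..190',w[160:192,264:268].mean(1).round().astype(int))
print(k[200:212,258:264].mean(1).round(),)
T=np.load('pics/w5T.npy');p=T[:3,3]+T[:3,1]*1.8
P=lambda x,z:proj('wrist',np.r_[p[:2],0]+T[:3,0]*x+[0,0,z],T)
print('w5 pred dx=0: ring outer12',P(32,13.5),'inner8',P(28,16.5),'outer16',P(36,13.5),'inner12',P(32,16.5),'bar front bot/top',P(10,55),P(10,63),'bar back top',P(-10,63))
S=cv2.imread('pics/k_side.png');C=cv2.imread('pics/k_scene.png')
s=cv2.cvtColor(S,6)[126:160,262:290];print(s)
E
```

```text
k ring col 278 [101 111 120 137 155 157 158 159 107  86  87  87  86  98 147 157 158 159
 159 129]
k bar col 248-256 rows 215..240 [144 145 146 147 148 148 150 111  57  41  60  77  82  86  88  87  86  86
  87  89  88  86  87  89  88  87  88  91  89  87]
w5 col 279-281 rows 140..190 [111  78  82  83  82  83  84  83  82  73  79  81  81  83  85  85  82  81
  83  82  84  83  82  83  83  83  83  85  82  81  81  82  77  75  82  79
  72  91 135 142  96 117 147 151 151 151 151 151 151 151 152 152 152 152]
w5 bar cols 264-268 rows 165..190 [82 82 82 83 82 83 82 82 82 84 84 82 82 83 82 81 64 48 72 79 82 82 82 83
 81 59 44 45 46 48 49 51]
[99. 98. 92. 83. 86. 87. 86. 86. 87. 86. 69. 71.]
w5 pred dx=0: ring outer12 [279.3 149.3] inner8 [279.3 153.1] outer16 [279.3 145.9] inner12 [279.3 149.7] bar front bot/top [279.5 175.3] [279.5 177. ] bar back top [279.5 195.1]
[[147 141 134 124 118 116 108  76  51  40  41  42  50  73  98 114 120 127
  139 146 151 151 149 144 143 145 144 141]
 [139 135 127 117 110 108 106  80  55  42  41  43  62  91 113 121 125 129
  139 148 153 153 152 146 147 148 148 147]
 [
[... 3042 characters left out ...]
160 158 159 160 160 162 163 162 152 133 107  89  93  95  91  86  85  92
   95  96  88  86  95 121 138 142 144 146]
 [156 156 155 156 156 155 159 156 147 140 130 120 118 117 112 107 107 104
  105 106 105 111 122 136 141 142 141 142]
 [135 136 138 138 138 140 139 139 130 139 135 131 131 129 129 127 130 126
  126 127 126 130 133 137 139 140 141 140]
 [105 109 108 109 110 113 114 112 119 132 133 130 130 130 133 135 133 131
  130 128 129 130 132 131 132 133 134 134]
 [ 94  95  95  94  95  96  97 101 114 129 134 134 131 135 138 138 136 133
  131 128 131 131 131 131 132 133 132 131]
 [ 93  94  93  94  92  93  95 101 114 132 139 141 138 136 142 141 137 136
  135 135 136 137 138 137 137 139 138 137]]
```

The profiles put the ring centre about 6.5–7 mm short of the axle along tool x, with the lateral position fine. The pliers lean slightly, by about 0.04 rad. I'll shift, settle, and check again numerically.

Emit:
{"op": "move_arm", "data": {
  "motion": [
    [[0.002, 0.0002, 0], 0],
    [[0.003, 0, 0], 0],
    [[0.0019, 0, 0], 0],
    [[0, 0, 0], 0],
    [[0, 0, 0], 0],
    [[0, 0, 0.005], 0],
    [[0, 0, 0.005], 0],
    [[0, 0, 0.005], 0],
    [[0, 0, 0], 0],
    [[0, 0, 0], 0],
    [[0, 0, 0], 0],
    [[0, 0, 0], 0],
    [[0, 0, 0], 0],
    [[0, 0, 0], 0]
  ]
}}

```text
time_s: 25.1
eef_pos: [518.8, 237.0, 217.0]
eef_rot: [-3.104, 0.486, -0.0]
wrist_force: [-0.3, -0.2, -2.1]
grip_width: 0.317
grip_force: 59.6
```

```bash
python3 - <<'E'
from h import *
T,im=snap('wrist','m');print(T[:3,3].round(1));p=T[:3,3]
k=cv2.cvtColor(cv2.imread('pics/m.png'),6)
print('col278 rows150-225',list(enumerate(k[160:215,276:280].mean(1).round().astype(int),160)))
for r in (190,195,200): print('row',r,list(enumerate(k[r,254:302],254)))
P=lambda x,y,z:proj('wrist',p+T[:3,0]*x+T[:3,1]*y+[0,0,z],T)
print('ring pred at mid 13.7: inner',P(25.7,0,-103.9),'outer',P(29.7,0,-106.9))
Tx=lambda X:(np.linalg.inv(T)@np.r_[X,1])[:3].round(1);print('axle in tool',Tx([531,233.2,95]))
for a,rr in (('face near',7.5),('near rim',10)):
  z=95 if rr==7.5 else 92.5;print(a,proj('wrist',np.r_[[531,233.2],z]-T[:3,0]*rr,T),proj('wrist',np.r_[[531,233.2],z]+T[:3,0]*rr,T))
E
```

```text
[518.8 237.  217. ]
col278 rows150-225 [(160, np.int64(81)), (161, np.int64(81)), (162, np.int64(76)), (163, np.int64(71)), (164, np.int64(71)), (165, np.int64(76)), (166, np.int64(76)), (167, np.int64(76)), (168, np.int64(76)), (169, np.int64(78)), (170, np.int64(76)), (171, np.int64(78)), (172, np.int64(78)), (173, np.int64(105)), (174, np.int64(84)), (175, np.int64(84)), (176, np.int64(86)), (177, np.int64(86)), (178, np.int64(86)), (179, np.int64(92)), (180, np.int64(121)), (181, np.int64(147)), (182, np.int64(156)), (183, np.int64(157)), (184, np.int64(158)), (185, np.int64(159)), (186, np.int64(160)), (187, np.int64(159)), (188, np.int64(158)), (189, np.int64(156)), (190, np.int64(154)), (191, np.int64(153)), (192, np.int64(153)), (193, np.int64(156)), (194, np.int64(157)), (195, np.int64(158)), (196, np.int64(159)), (197, np.int64(126)), (198, np.int64(90)), (199, np.int64(82)), (200, np.int64(81)), (201, np.int64(81)), (202, np.int64(80)), (203, np.int64(80)), (204, np.int64(80)), (205, np.int64(80)), (206, np.int64(80)), (207, np.int64(80)), (208, np.int64(80)), (209, np.int
[... 2682 characters left out ...]
1)), (277, np.uint8(81)), (278, np.uint8(81)), (279, np.uint8(80)), (280, np.uint8(80)), (281, np.uint8(80)), (282, np.uint8(81)), (283, np.uint8(81)), (284, np.uint8(80)), (285, np.uint8(81)), (286, np.uint8(81)), (287, np.uint8(81)), (288, np.uint8(81)), (289, np.uint8(81)), (290, np.uint8(81)), (291, np.uint8(80)), (292, np.uint8(75)), (293, np.uint8(87)), (294, np.uint8(84)), (295, np.uint8(87)), (296, np.uint8(86)), (297, np.uint8(83)), (298, np.uint8(81)), (299, np.uint8(82)), (300, np.uint8(81)), (301, np.uint8(82))]
ring pred at mid 13.7: inner [278.  179.5] outer [278.  173.8]
axle in tool [ 12.7  -0.  122. ]
face near [277.9 197. ] [277.9 180.5]
near rim [277.9 198.8] [277.9 177.1]
```

Emit:
{"op": "move_arm", "data": {
  "motion": [
    [[-0.0008, 0.0003, 0], 0],
    [[0, 0, 0], 0],
    [[0, 0, 0], 0],
    [[0, 0, 0.002], 0],
    [[0, 0, 0.002], 0],
    [[0, 0, 0.002], 0],
    [[0, 0, 0.002], 0],
    [[0, 0, 0.002], 0],
    [[0, 0, 0.002], 0],
    [[0, 0, 0.002], 0],
    [[0, 0, 0.002], 0],
    [[0, 0, 0], 0],
    [[0, 0, 0], 0],
    [[0, 0, 0], 0]
  ]
}}

```text
time_s: 26.55
eef_pos: [518.0, 237.0, 200.9]
eef_rot: [-3.104, 0.486, -0.0]
wrist_force: [-0.2, 1.3, -2.5]
grip_width: 0.313
grip_force: 59.6
```

```bash
python3 - <<'E'
from h import *
T,im=snap('wrist','n');p=T[:3,3];print(p.round(1),bot.get_state()['wrist_force'])
k=cv2.cvtColor(cv2.imread('pics/n.png'),6)
print(172,k[172:215,276:280].mean(1).round().astype(int).tolist())
for r in (188,192,196): print(r,256,k[r,256:300].tolist())
P=lambda x,y,z:proj('wrist',p+T[:3,0]*x+T[:3,1]*y+[0,0,z],T)
print('ring pred',P(25.7,0,-103.9),P(29.7,0,-106.9))
for rr,z in ((7.5,95),(10,92.5)):print(proj('wrist',np.r_[[531,233.2],z]-T[:3,0]*rr,T),proj('wrist',np.r_[[531,233.2],z]+T[:3,0]*rr,T))
E
```

```text
[518.  237.  200.9] [ 0.30064893  0.73933773 -3.5168406 ]
172 [76, 76, 58, 81, 86, 86, 86, 85, 91, 101, 110, 118, 126, 150, 157, 157, 157, 159, 160, 159, 158, 156, 155, 153, 152, 154, 156, 157, 159, 159, 119, 87, 80, 80, 81, 80, 80, 80, 79, 79, 80, 80, 82]
188 256 [81, 82, 84, 86, 86, 85, 87, 84, 82, 82, 81, 86, 98, 108, 120, 146, 155, 156, 156, 156, 156, 157, 158, 158, 159, 159, 160, 160, 157, 141, 125, 118, 110, 92, 82, 81, 81, 86, 85, 85, 85, 84, 80, 80]
192 256 [79, 82, 83, 86, 86, 85, 85, 76, 82, 80, 81, 92, 110, 141, 159, 160, 160, 160, 159, 158, 158, 158, 157, 157, 156, 156, 157, 155, 154, 154, 150, 121, 112, 100, 81, 80, 66, 86, 86, 86, 87, 85, 80, 79]
196 256 [79, 81, 83, 87, 86, 85, 85, 75, 81, 81, 81, 85, 99, 119, 157, 155, 154, 153, 153, 153, 152, 152, 151, 153, 154, 156, 156, 157, 157, 157, 151, 119, 103, 82, 80, 81, 85, 86, 86, 86, 86, 84, 81, 79]
ring pred [278.  179.5] [278.  173.8]
[277.5 201.8] [277.5 184.4]
[277.5 203.7] [277.5 180.7]
```

Emit:
{"op": "move_arm", "data": {
  "motion": [
    [[0, 0.0002, 0.002], 0],
    [[0, 0, 0.002], 0],
    [[0, 0, 0.002], 0],
    [[0, 0, 0.002], 0],
    [[0, 0, 0], 0],
    [[0, 0, 0], 0]
  ]
}}

```text
time_s: 27.2
eef_pos: [517.8, 236.7, 192.7]
eef_rot: [3.104, -0.486, -0.0]
wrist_force: [-0.6, -0.1, -3.3]
grip_width: 0.313
grip_force: 59.6
```

Emit:
{"op": "move_arm", "data": {
  "motion": [
    [[0, 0, 0.002], 0],
    [[0, 0, 0.002], 0],
    [[0, 0, 0.002], 0],
    [[0, 0, 0.0015], 0],
    [[0, 0, 0], 0],
    [[0, 0, 0], 0],
    [[0, 0, 0], 0],
    [[0, 0, 0], 0]
  ]
}}

```text
time_s: 28.0
eef_pos: [517.9, 236.8, 185.4]
eef_rot: [-3.104, 0.486, -0.0]
wrist_force: [0.4, -0.6, -1.7]
grip_width: 0.314
grip_force: 59.6
```

```bash
python3 - <<'E'
from h import *
T,im=snap('wrist','q');p=T[:3,3];Ts,_=snap('side','qs');print(p.round(1),bot.get_state()['wrist_force'],bot.get_state()['grip_width'])
k=cv2.cvtColor(cv2.imread('pics/q.png'),6)
print(168,k[168:220,276:280].mean(1).round().astype(int).tolist())
for r in (188,192,196): print(r,254,k[r,254:304].tolist())
P=lambda x,y,z:proj('wrist',p+T[:3,0]*x+T[:3,1]*y+[0,0,z],T)
print('ring pred',P(25.7,0,-103.9),P(29.7,0,-106.9))
for rr,z in ((7.5,95),(10,92.5)):print(proj('wrist',np.r_[[531,233.2],z]-T[:3,0]*rr,T),proj('wrist',np.r_[[531,233.2],z]+T[:3,0]*rr,T))
s=cv2.cvtColor(cv2.imread('pics/qs.png'),6)
for z in (95,84,80,76,40):print(z,proj('side',[531,233.2,z]))
print(s[156:184,262:296])
E
```

```text
[517.9 236.8 185.4] [-0.41168058  0.5484019  -2.23899291] 0.31640289381525066
168 [72, 70, 74, 77, 77, 76, 58, 81, 86, 86, 86, 85, 78, 138, 124, 74, 82, 93, 102, 111, 116, 125, 145, 156, 157, 157, 158, 160, 160, 158, 157, 156, 154, 152, 153, 155, 156, 158, 159, 159, 128, 91, 81, 80, 81, 80, 80, 80, 80, 78, 75, 72]
188 254 [81, 81, 80, 82, 83, 86, 85, 86, 85, 83, 80, 77, 83, 127, 107, 84, 90, 96, 101, 107, 112, 113, 114, 116, 117, 119, 119, 118, 116, 113, 110, 107, 106, 121, 149, 106, 70, 77, 80, 86, 87, 84, 84, 85, 83, 82, 81, 81, 81, 81]
192 254 [81, 81, 80, 81, 85, 86, 86, 85, 86, 74, 81, 82, 83, 91, 101, 110, 119, 132, 148, 155, 157, 157, 157, 157, 156, 157, 157, 157, 156, 154, 143, 126, 120, 113, 107, 98, 81, 81, 73, 86, 85, 86, 86, 84, 82, 81, 80, 79, 80, 81]
196 254 [79, 81, 82, 81, 82, 87, 85, 85, 85, 75, 80, 82, 95, 104, 115, 147, 158, 157, 159, 159, 159, 159, 160, 160, 160, 158, 158, 158, 157, 157, 157, 156, 152, 132, 118, 107, 84, 81, 85, 86, 85, 87, 85, 84, 80, 81, 81, 81, 80, 82]
ring pred [278.  179.5] [278.  173.8]
[277.3 208. ] [277.3 189.6]
[277.3 209.9] [277.3 185.6]
[... 3334 characters left out ...]
 102 102  93  72  65  64  62  62  63  64  65  64  61  61  61  65  65
   68  69  66  65  65  62  62  62  64  62  61  62  76  98 108 112]
 [107 103 105  95  69  59  57  62  62  63  60  61  63  64  60  61  65  65
   68  67  66  66  64  63  62  61  61  62  59  62  72  86 103 113]
 [106 103 104  92  64  49  55  59  57  61  60  61  63  59  60  57  60  65
   68  67  67  64  60  61  60  60  62  63  64  61  65  72  88 107]
 [105 101 101  92  62  46  52  56  61  61  59  60  64  63  59  56  60  66
   69  68  67  66  65  60  61  62  62  61  61  62  63  67  79  97]
 [103 103 102  95  63  37  49  55  60  63  57  61  63  61  60  61  61  64
   67  66  66  65  63  61  59  60  62  63  60  61  61  66  68  81]]
```

The ring is level with the groove and clear of the axle, with no contact force, so I'm handing in.

```bash
python3 -c "
from workcell import bot
print(bot.hand_in())"
```

```text
the job is handed in; nothing more can be done
None
```

The job is handed in, with no verdict returned: by my last measurements the axle stands home and released in the bore, and the squeezed pliers hold the spread ring level with the groove, leaning slightly (about 0.05 rad) and showing no measurable push on the axle.

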